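# Screw the hose elbow into the clamped coupling, snug plus thirty degrees

### The arm

A 7-joint arm with a two-finger parallel gripper is mounted at the origin on a cart in front of the work surface, level with it; the furniture and walls round the work are solid. World frame = base frame: x ahead of the robot, y to its left, z up, the work surface at z = 0. Lengths are in m, angles in degrees, forces in N, time in s.
With the tool pointing down it reaches from about 0.4 to 0.85 m from the base axis. Payload 6.9 kg.
Tool frame: the origin (TCP) lies midway between the tips of the shut fingers; the grasp point (between the pads) lies 19 mm behind it; z points along the fingers, y is the direction in which the jaws open and shut (so a half turn about z gives the same grasp; the last joint's range is limited). The gripper opens to 85 mm and grips with 20 to 120 N. Pads are 22 mm wide; open, the fingers measure 114 mm over their backs; the gripper's body (76 mm by 85 mm) begins 54 mm behind the grasp point. The pads swing forward as they close: fully open they stand 13 mm farther back than shut.
Start: joints at [6.045, 29.078, -13.613, 85.955, 7.202, 65.827, -8.869], TCP at [0.625, -0, 0.231] pointing down, gripper open.
Joint ranges: [-176.47, 176.47], [-13.61, 117.27], [-81.72, 77.17], [0.22, 143.17], [-87.28, 267.28], [10, 112.55], [-165.47, 165.47]. Speed limits (degrees/s): [136.94, 136.94, 180, 180, 180, 180, 180].

### API

Orientations are given as [roll, pitch, yaw] about the fixed x, y, z axes, in that order (R = Rz(yaw) Ry(pitch) Rx(roll)).
In Python, from station import manip gives the robot as it stands. The module is installed in compiled form; this text tells all that it offers.
- The arm moves only by the tool servo_tool, never from a script. Its argument "commands" is a list of rows, each an object with "delta_pos": the shift along the world's x, y, z in m, a list of three; "dr": the turn, a rotation vector about the world's x, y, z in rad, a list of three. A call has 1 to 5 rows; each row is the pose to reach, as a shift and turn from the pose measured when the call began; what a row does not reach only later rows make up. A row lasts 1/12 s, in which the tool goes at most 41.7 mm and 7.16 degrees, less where a joint would pass 70% of its speed; a pose out of reach is approached as far as the arm can. A call with a gripper value outside its range is refused whole. "gripper" is the finger opening in m, from 0 to 0.0854, set as the call begins (left out, the last holds). The fingers move at their own pace and stop on an object; the grip force is fixed at half the most. Time passes only in rows, so rows that repeat a pose let the fingers close. It gives the time, the measured TCP pose, the force and the opening at its end, in the units of the state.
- manip.observe(): the state, without advancing time (a new reading comes with each control period).
- manip.camera(name): name is "scene" or "side" or "wrist"; returns the picture (400x640x3 uint8, red, green, blue); there is no depth.
- manip.calibration(name): a dict with "mtx" (3x3 intrinsics, pixels), "rvec" (rotation vector, rad) and "tvec" (3), from world to camera coordinates, as OpenCV has them. Camera axes: x right, y down, z forward; pixel columns grow to the right and rows downward; lengths in m; the calibration is good to about 2 mm. A picture is of the moment at which its call begins: read the wrist's pose just before it. calibration takes no time and is no camera call; for the wrist camera it gives the pose at the moment of the call.
- manip.hand_in(): hands the job in, once; it reports no verdict.
The state is a dict: "t": time; "joint_positions": joint angles; "qd": joint speeds; "joint_efforts": joint torques, N m; "eef_pos": TCP position; "ee_rot": TCP orientation; "ft_force": force on the tool from outside, world axes, zero at the start; "ft_torque": the same for the moment, N m; "opening": finger opening in m.
Only numpy, scipy, OpenCV 4.12 (cv2) and the standard library are available. Lean on these libraries where they do the work, as an engineer would, in place of code of your own. Each camera call takes 0.05 s, during which the arm holds its last target. There are 200 camera calls.

### The job

Plug the brass hose elbow's pinned end down into the coupling clamped in the bench vice, and screw it in clockwise (seen from above) until you feel its seal begin to resist. From there turn it about 30 degrees further, no more, and let go, leaving it upright and snug. Be gentle: do not crush the seal, do not force the fitting, and leave the tape, the spanner and the jar where they are.

Things in the scene. Friction and masses are not known exactly. Their poses are not given: they have to be found in the camera images.
- elbow: the male fitting: a loose brass hose elbow, 130 g, standing upright on the bench at the start. Origin: centre of its flat underside; z up its axis. Below, a round spigot 31 mm across and 36 mm high, its lower rim bevelled 2.5 mm; above it a square block, from whose +x side a hose barb 17 mm thick stands out to x = 53 mm, 50 mm above the underside.
- elbow_grip (a point): point on the elbow's axis 53 mm above its underside, inside the block, at a good height to grip (axes as the elbow's). The block is 32 mm (x) by 28 mm (y) and reaches from 36 to 64 mm above the underside; its flat sides at y = +-14 mm are the ones to grip.
- elbow_pin (a point): centre of the steel cross pin through the spigot, on the axis 5 mm above the underside. The pin is 6 mm thick, lies along the elbow's x axis and stands 5 mm out of the spigot on both sides (41 mm end to end).
- coupling: the female fitting: a round aluminium cup held fixed in the jaws of the blue bench vice, open at the top. Origin: centre of the cup's underside, level with the jaw tops; z up. 54 mm across outside, 32 mm high. When the elbow is plugged in all the way its underside lies on the seal, 8 to 17 mm above this origin, and it turns freely clockwise for roughly 20 to 95 degrees.
- coupling_mouth (a point): centre of the cup's mouth, 32 mm above the coupling's origin, same axes. The hole is 33.4 mm across, with two slots for the elbow's pin on the +x and -x sides, each 11 mm wide, 22 mm from the axis to the end, marked by red lines on the rim and outside. The elbow goes in with its x axis along this x axis, either way round, within about 7 degrees.
- seal_cartridge: the seal at the bottom of the cup: a black sprung rubber ring 31.6 mm across. This is the pose of its fixed housing, 3 mm above the coupling's origin: how high the ring itself sits differs by 8 mm from start to start and is not measured. It yields 1 mm for each 3.6 N and is crushed by more than 22 N.
- thread (a point): on the axis inside the cup, 20 mm above its origin. Two steep right-hand threads run clockwise from the slots under the rim, 7 mm down per radian. Where the pin meets them resistance begins: torque and pull down rise evenly, to about 0.2 N m and 12 N after 30 degrees; a gripper that does not go down with the thread is pulled harder. The thread holds by friction when let go (a new grip is fine). End stop 145 degrees from the slots.
- insulating_tape: a roll of black tape, 60 mm in diameter, 18 mm high, lying on the bench: leave it alone. Origin: centre of its underside.
- spanner: a steel spanner, 27x177x5 mm, lying on the bench: leave it alone. Origin: centre of its underside, long axis y.
- flux_jar: a small yellow jar with a black lid, 52 mm in diameter, 36 mm high: leave it alone. Origin: centre of its underside.
Things that resemble listed ones, but are neither listed nor needed, are in the scene too. There is more than one size of the elbow; the job needs the largest.

How it is judged:
By the outcome, as a careful person would: the job done as asked, in the order asked, and still so for the second after the job is handed in, with the robot touching nothing.
It also fails if it takes over 56 s, if anything falls off the work surface, if the arm or the gripper's body presses on something with over 40 N, if the wrist force passes 120 N, or if a joint passes its speed limit or range.

## Working session

There is one attempt and no reset: what is moved stays moved. The work goes in short steps, Python scripts to look and compute and a tool call to move; the robot and the scene stay as the last step left them, time stands still between calls to the robot, and variables do not carry over. Pictures are saved under pics/ and viewed, about 8 in all and at most 12, crops included, and the job is handed in when it is done.

Besides the shell and the picture viewer there is one more tool, called as a command line: name --argument value ..., lists and objects as JSON in quotes. servo_tool: Moves the arm, as the interface text tells. Its arguments: {"type":"object","properties":{"commands":{"type":"array","items":{"type":"object","properties":{"delta_pos":{"type":"array","items":{"type":"number"}},"dr":{"type":"array","items":{"type":"number"}}}}},"gripper":{"type":"number"}},"required":["commands"]}

```bash
mkdir -p pics; cat > h.py <<'E'
import numpy as np, cv2
from station import manip
def cal(n):
    c=manip.calibration(n); return np.array(c["mtx"],float),cv2.Rodrigues(np.array(c["rvec"],float))[0],np.array(c["tvec"],float).ravel()
def ray(c,uv,z):
    K,R,t=c; d=R.T@np.linalg.inv(K)@np.array([*uv,1.]); o=-R.T@t
    return o+d*(z-o[2])/d[2]
def proj(c,p):
    K,R,t=c; q=K@(R@np.array(p,float)+t); return q[:2]/q[2]
def snap(n,f):
    im=cv2.cvtColor(manip.camera(n),cv2.COLOR_RGB2BGR); cv2.imwrite(f"pics/{f}.png",im); return im
E
python3 - <<'E'
from h import *
s=manip.observe(); print(s["t"],s["eef_pos"],s["ee_rot"],s["ft_force"])
for n in("scene","side","wrist"):
    np.savez(f"{n}0.npz",*cal(n)); snap(n,n+"0"); K,R,t=cal(n); print(n,K[0,0],-R.T@t,R[2])
E
```

```text
0.0 [ 6.24500950e-01 -8.16767767e-05  2.30452318e-01] [-1.79899700e+02  2.30358674e-04  8.99972493e+01] [ 0.21657725 -1.11299702  0.06162568]
scene 515.4098863335246 [-0.17239062  0.58491344  0.62166133] [ 0.71061726 -0.47790778 -0.51635964]
side 411.8997972901576 [ 0.42776581 -0.5316058   0.70935325] [ 0.14500228  0.7096051  -0.68951791]
wrist 350.4507367062986 [0.6241142  0.07943815 0.37284841] [-0.00149179 -0.31152349 -0.95023728]
```

View pics/scene0.png

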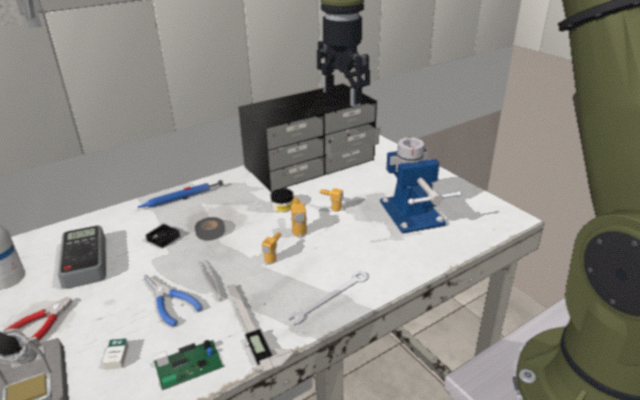

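View pics/wrist0.png

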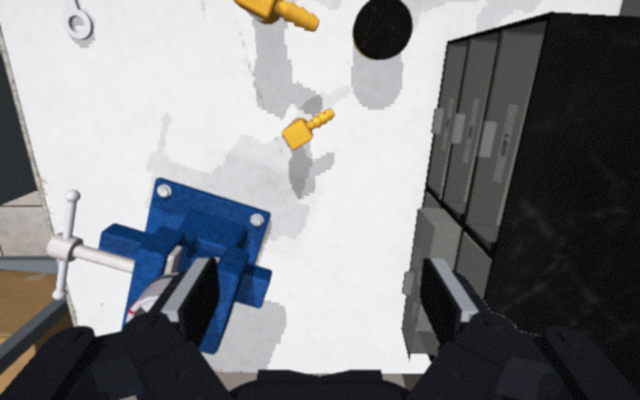

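Scene: three elbows at about (299,218), which looks biggest and nearest the jar, (270,248) and (334,198). The coupling is at (411,150) in the vice, with the spanner at (330,297), tape at (210,228) and jar at (283,200). The wrist view shows one elbow at (262,8), a small one at (298,133), and the coupling hidden behind a finger at (150,295).

```bash
python3 - <<'E'
from h import *
a=cv2.imread("pics/scene0.png"); b=cv2.imread("pics/side0.png")
A=cv2.resize(a[130:275,235:455],(792,522),interpolation=cv2.INTER_CUBIC)
cv2.imwrite("pics/sc_crop.png",A)
c=cal("scene")
for n,uv in dict(big=(299,232),left=(269,260),small=(335,208)).items(): print(n,ray(c,uv,0))
print("mouth z?",[ray(c,(411,145),z).round(3) for z in(.1,.13,.16)])
E
```

```text
big [0.57795295 0.14180212 0.        ]
left [0.53348875 0.23767079 0.        ]
small [0.6086994  0.02830784 0.        ]
mouth z? [array([ 0.597, -0.178,  0.1  ]), array([ 0.553, -0.134,  0.13 ]), array([ 0.509, -0.09 ,  0.16 ])]
```

View pics/sc_crop.png

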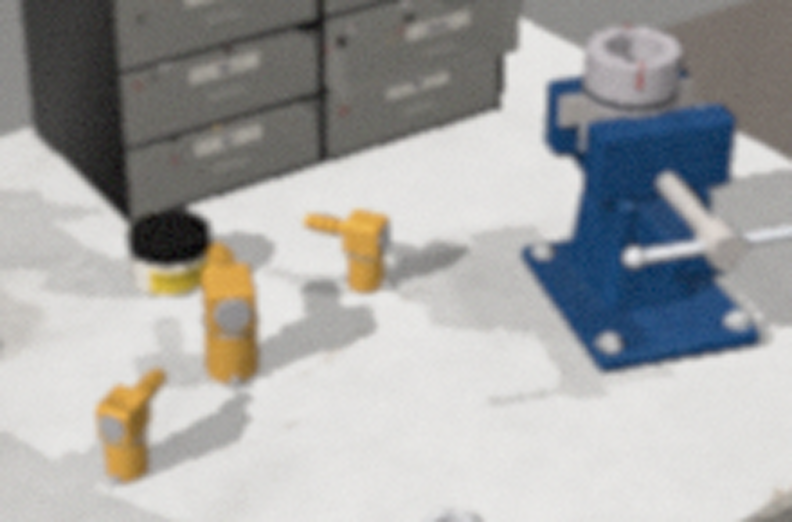

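View pics/side0.png

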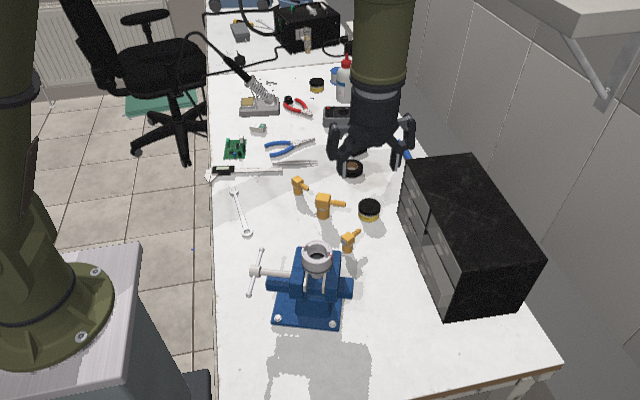

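Side: coupling mouth at about (316,251), big elbow block at (323,206) with its barb to the right at (343,204). This one is clearly the largest of the three, at (299,187), (323,206) and (347,243).

```bash
python3 - <<'E'
from h import *
cs,cd,cw=cal("scene"),cal("side"),cal("wrist")
def tri(a,b,ca=cs,cb=cd):
    P=[c[0]@np.c_[c[1],c[2]] for c in(ca,cb)]
    X=cv2.triangulatePoints(*P,np.array(a,float),np.array(b,float)).ravel();X=X[:3]/X[3]
    return X.round(4),(proj(ca,X)-a).round(1),(proj(cb,X)-b).round(1)
print("mouth",tri((411.7,143),(316.5,249)))
b=cv2.imread("pics/side0.png")[165:305,240:390]
cv2.imwrite("pics/side_crop.png",cv2.resize(b,(750,700)[0:2] and (640,597),interpolation=cv2.INTER_CUBIC))
# elbow from scene: block top centre ~ crop(231,272)
print("elb scene top",ray(cs,(235+231/3.6,130+272/3.6),.064), ray(cs,(235+231/3.6,130+372/3.6),0))
print("elb side top",ray(cd,(323,196),.064))
print("wrist barb tip",ray(cw,(316,22),.05), "barb root",ray(cw,(282,10),.05))
E
```

```text
mouth (array([ 0.5108, -0.0912,  0.1647]), array([-0.8, -0.6]), array([-1.3,  1.5]))
elb scene top [0.57757318 0.13872966 0.064     ] [0.5737628  0.14402937 0.        ]
elb side top [0.57620513 0.14395735 0.064     ]
wrist barb tip [0.62083946 0.12300352 0.05      ] barb root [0.5926801  0.13202432 0.05      ]
```

View pics/side_crop.png

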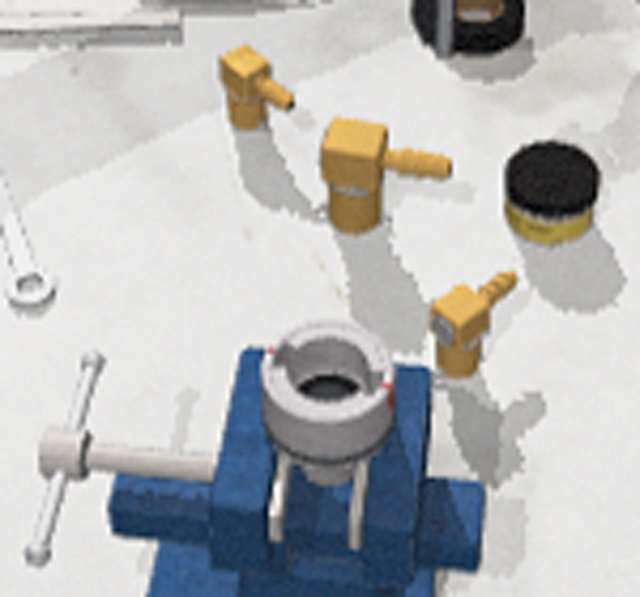

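The crop shows red slot marks on the rim at crop (270,352) and (388,386), the cup centre at crop (328,368) and the elbow block top at crop (355,138).

```bash
python3 - <<'E'
from h import *
cs,cd=cal("scene"),cal("side"); k=640/150
f=lambda u,v:(240+u/k,165+v/k)
for z in(.155,.16,.165):
    p,q=[ray(cd,f(*x),z) for x in((270,352),(388,386))]
    d=q-p; print(z,"side ctr",((p+q)/2).round(4),np.hypot(*d[:2]).round(4),np.degrees(np.arctan2(d[1],d[0])).round(1),"ell",ray(cd,f(328,368),z).round(4),"scene",ray(cs,(411.5,143.3),z).round(4))
for v in((355,138),):print("elbow",ray(cd,f(*v),.064))
print("barb tip/root",ray(cd,f(447,168),.05),ray(cd,f(388,162),.05))
s=manip.observe();print(s["joint_positions"])
E
```

```text
0.155 side ctr [ 0.5148 -0.086   0.155 ] 0.0511 -32.7 ell [ 0.5147 -0.0856  0.155 ] scene [ 0.5213 -0.1036  0.155 ]
0.16 side ctr [ 0.5141 -0.09    0.16  ] 0.0506 -32.7 ell [ 0.514  -0.0896  0.16  ] scene [ 0.5139 -0.0962  0.16  ]
0.165 side ctr [ 0.5133 -0.0941  0.165 ] 0.0501 -32.7 ell [ 0.5132 -0.0936  0.165 ] scene [ 0.5065 -0.0889  0.165 ]
elbow [0.57568548 0.1394551  0.064     ]
barb tip/root [0.62209627 0.12023216 0.05      ] [0.59219354 0.13165069 0.05      ]
[  6.04431968  29.11361033 -13.61007146  85.99546318   7.20440411
  65.82783282  -8.86878342]
```

servo_tool --commands '[{"delta_pos": [-0.02, -0.02, 0.01], "dr": [0, 0, 0.11]}, {"delta_pos": [-0.04, -0.04, 0.02], "dr": [0, 0, 0.22]}, {"delta_pos": [-0.06, -0.055, 0.03], "dr": [0, 0, 0.33]}, {"delta_pos": [-0.08, -0.075, 0.03], "dr": [0, 0, 0.44]}, {"delta_pos": [-0.1, -0.095, 0.03], "dr": [0, 0, 0.55]}]'

```text
t: 0.57
eef_pos: [0.5238, -0.0955, 0.261]
ee_rot: [-179.9, 0.0, 121.9]
ft_force: [-0.6, 0.2, 0.0]
opening: 0.0855
```

servo_tool --commands '[{"delta_pos": [0, 0, 0], "dr": [0, 0, 0.11]}, {"delta_pos": [0, 0, 0], "dr": [0, 0, 0.22]}, {"delta_pos": [0, 0, 0], "dr": [0, 0, 0.33]}, {"delta_pos": [0, 0, 0], "dr": [0, 0, 0.44]}, {"delta_pos": [0, 0, 0], "dr": [0, 0, 0.445]}]'

```text
t: 0.98
eef_pos: [0.5236, -0.0957, 0.2608]
ee_rot: [-179.9, 0.0, 147.6]
ft_force: [-0.2, 0.3, 1.0]
opening: 0.0854
```

```bash
python3 - <<'E'
from h import *
s=manip.observe(); print(s["t"],s["eef_pos"],s["ee_rot"],s["joint_positions"],s["qd"])
np.savez("w1.npz",*cal("wrist")); im=snap("wrist","w1")
print(proj(cal("wrist"),(.5125,-.092,.162)))
E
```

```text
0.9833 [ 0.52357159 -0.09574536  0.26079551] [-1.79943031e+02  7.64196056e-03  1.47624055e+02] [ 26.87566153  20.57432017 -27.30769703  97.00578236  10.31079541
  64.9322741   54.29024435] [-0.52987426  0.07922779  0.73766846 -0.14247944 -0.71494862 -0.21288625
 -7.00691262]
[316.34110953 178.4452187 ]
```

View pics/w1.png

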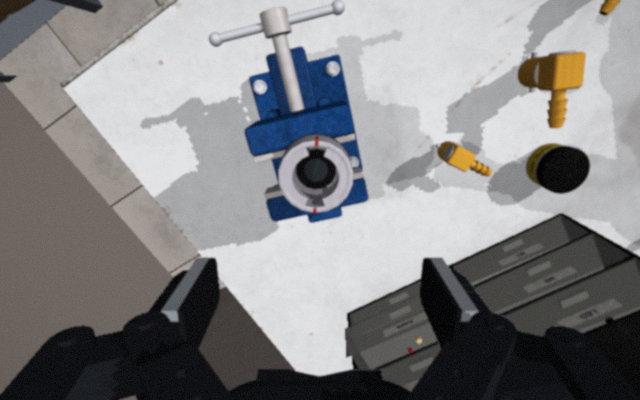

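The wrist view shows the cup rim centred near (316,173), red slot lines at (317,142) and (314,210), and the big elbow block at (568,72) with its barb to (558,124).

```bash
python3 - <<'E'
from h import *
d=np.load("w1.npz"); c=[d["arr_0"],d["arr_1"],d["arr_2"]]
im=cv2.imread("pics/w1.png").astype(int); B,G,R=im[...,0],im[...,1],im[...,2]
m=((R-np.maximum(B,G))>45); m[:120]=0;m[230:]=0;m[:,:270]=0;m[:,360:]=0
n,l,st,ce=cv2.connectedComponentsWithStats(m.astype(np.uint8)); print(st.tolist(),ce.round(1).tolist())
cv2.imwrite("pics/w1c.png",cv2.resize(im[120:230,260:370].astype(np.uint8),(550,550),interpolation=cv2.INTER_CUBIC))
# project model rim for candidate heights: outer circle extents, hole
for z in(.157,.162,.167):
    o=ray(c,(316,173.5),z); t=np.linspace(0,2*np.pi,60)
    P=np.array([proj(c,o+[.027*np.cos(a),.027*np.sin(a),0]) for a in t])
    print(z,o.round(4),P.min(0).round(1),P.max(0).round(1))
E
```

```text
[[0, 0, 640, 400, 255960], [315, 137, 3, 9, 26], [313, 208, 3, 5, 14]] [[319.5, 199.5], [316.0, 141.2], [314.1, 210.1]]
0.157 [ 0.5103 -0.0911  0.157 ] [278.8 136.4] [353.2 208.3]
0.162 [ 0.5092 -0.0903  0.162 ] [278.1 135.6] [354. 209.]
0.167 [ 0.5081 -0.0896  0.167 ] [277.3 134.7] [354.8 209.7]
```

View pics/w1c.png

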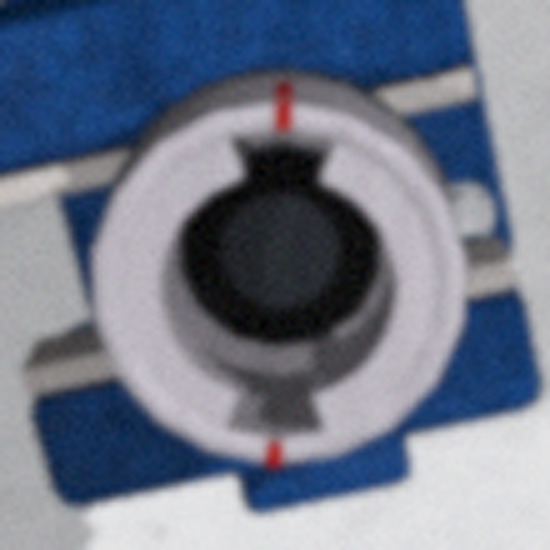

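```bash
python3 - <<'E'
from h import *
d=np.load("w1.npz"); c=[d["arr_0"],d["arr_1"],d["arr_2"]]
g=lambda u,v:(260+u/5-.4,120+v/5-.4)
for z in(.158,.162):
    print(z,ray(c,g(279,282),z).round(4)); q,p=ray(c,g(285,128),z),ray(c,g(274,448),z); e=p-q
    print(((p+q)/2).round(4),np.hypot(*e[:2]),np.degrees(np.arctan2(e[1],e[0])))
cd=cal("side");cs=cal("scene");k=640/150
for z in(.156,.158,.16,.162):print(z,ray(cd,(240+328/k-.4,165+368/k-.4),z).round(4),ray(cs,(411.3,143),z).round(4))
# elbow in this view
print("elbow top",ray(c,(570,70),.064).round(4),"tip",ray(c,(557.5,125),.05).round(4),"root",ray(c,(560.5,92),.05).round(4))
E
```

```text
0.158 [ 0.5115 -0.0923  0.158 ]
[ 0.5128 -0.0932  0.158 ] 0.04830415442933266 -34.421418884014436
0.162 [ 0.5105 -0.0917  0.162 ]
[ 0.5119 -0.0925  0.162 ] 0.047515540476078394 -34.421418884014386
0.156 [ 0.5141 -0.0854  0.156 ] [ 0.5211 -0.1028  0.156 ]
0.158 [ 0.5138 -0.087   0.158 ] [ 0.5182 -0.0998  0.158 ]
0.16 [ 0.5135 -0.0886  0.16  ] [ 0.5152 -0.0969  0.16  ]
0.162 [ 0.5132 -0.0902  0.162 ] [ 0.5122 -0.0939  0.162 ]
elbow top [0.5726 0.1431 0.064 ] tip [0.6207 0.1228 0.05  ] root [0.592  0.1365 0.05  ]
```

servo_tool --commands '[{"delta_pos": [0.008, 0.035, 0], "dr": [0, 0, 0.04]}, {"delta_pos": [0.017, 0.075, 0], "dr": [0, 0, 0.08]}, {"delta_pos": [0.027, 0.112, -0.01], "dr": [0, 0, 0.12]}, {"delta_pos": [0.036, 0.15, -0.02], "dr": [0, 0, 0.16]}, {"delta_pos": [0.045, 0.188, -0.03], "dr": [0, 0, 0.18]}]'

```text
t: 1.45
eef_pos: [0.5689, 0.094, 0.2305]
ee_rot: [-180.0, 0.0, 157.4]
ft_force: [-0.3, -0.5, 0.7]
opening: 0.0852
```

servo_tool --commands '[{"delta_pos": [0.005, 0.022, -0.02], "dr": [0, 0, 0]}, {"delta_pos": [0.01, 0.045, -0.04], "dr": [0, 0, 0]}, {"delta_pos": [0.01, 0.048, -0.07], "dr": [0, 0, 0]}, {"delta_pos": [0.01, 0.048, -0.09], "dr": [0, 0, 0]}, {"delta_pos": [0.01, 0.048, -0.09], "dr": [0, 0, 0]}]'

```text
t: 1.87
eef_pos: [0.5763, 0.1417, 0.136]
ee_rot: [-179.7, -0.3, 157.3]
ft_force: [-0.8, -0.8, 0.2]
opening: 0.0855
```

```bash
python3 - <<'E'
from h import *
s=manip.observe(); print(s["t"],s["eef_pos"],s["ee_rot"],s["ft_force"])
np.savez("w2.npz",*cal("wrist")); im=snap("wrist","w2")
print(proj(cal("wrist"),(.575,.141,.064)))
E
```

```text
1.8667 [0.57632328 0.14169311 0.13601088] [-179.67140714   -0.31241316  157.33339199] [-0.76746401 -0.77965262  0.19492264]
[318.35856674 202.75440994]
```

View pics/w2.png

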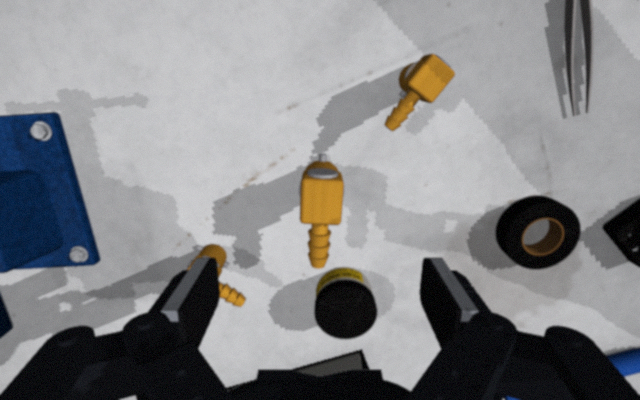

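Elbow block centre is near (321.5,201) and the barb tip near (319,266), so the barb is nearly aligned with the camera column. The jar is at (346,303) and the small elbow at (215,270).

```bash
python3 - <<'E'
from h import *
d=np.load("w2.npz"); c=[d["arr_0"],d["arr_1"],d["arr_2"]]
im=cv2.imread("pics/w2.png").astype(int)
m=((im[...,2]-im[...,0])>70).astype(np.uint8)
n,l,st,ce=cv2.connectedComponentsWithStats(m)
L=l[205,321]; 
for v in (180,185,195,205,215,220,228,235,245,255,262,266):
    x=np.where(l[v]==L)[0]; print(v,(x.min(),x.max(),(x.min()+x.max())/2) if len(x) else None)
for v in(178,201,223):print("top",ray(c,(321.7,v),.064).round(4))
p,q=ray(c,(319,262),.05),ray(c,(320.5,230),.05); print(p,q,np.degrees(np.arctan2(*(p-q)[1::-1])))
E
```

```text
180 (np.int64(302), np.int64(341), np.float64(321.5))
185 (np.int64(302), np.int64(342), np.float64(322.0))
195 (np.int64(301), np.int64(342), np.float64(321.5))
205 (np.int64(301), np.int64(341), np.float64(321.0))
215 (np.int64(301), np.int64(340), np.float64(320.5))
220 (np.int64(301), np.int64(340), np.float64(320.5))
228 (np.int64(313), np.int64(327), np.float64(320.0))
235 (np.int64(310), np.int64(329), np.float64(319.5))
245 (np.int64(310), np.int64(328), np.float64(319.0))
255 (np.int64(310), np.int64(327), np.float64(318.5))
262 (np.int64(312), np.int64(325), np.float64(318.5))
266 (np.int64(313), np.int64(323), np.float64(318.0))
top [0.5582 0.1498 0.064 ]
top [0.5725 0.1439 0.064 ]
top [0.5868 0.138  0.064 ]
[0.62005318 0.12205698 0.05      ] [0.59690792 0.13286335 0.05      ] -25.027560079284772
```

servo_tool --commands '[{"delta_pos": [-0.002, 0.001, -0.03], "dr": [0, 0, -0.03]}, {"delta_pos": [-0.002, 0.001, -0.06], "dr": [0, 0, -0.03]}, {"delta_pos": [-0.002, 0.001, -0.09], "dr": [0, 0, -0.03]}, {"delta_pos": [-0.002, 0.001, -0.104], "dr": [0, 0, -0.03]}, {"delta_pos": [-0.002, 0.001, -0.104], "dr": [0, 0, -0.03]}]'

```text
t: 2.33
eef_pos: [0.5748, 0.1415, 0.0329]
ee_rot: [-179.6, -0.3, 155.4]
ft_force: [-0.9, -1.1, 0.4]
opening: 0.0853
```

servo_tool --commands '[{"delta_pos": [0, 0, 0], "dr": [0, 0, 0]}, {"delta_pos": [0, 0, 0], "dr": [0, 0, 0]}, {"delta_pos": [0, 0, 0], "dr": [0, 0, 0]}, {"delta_pos": [0, 0, 0], "dr": [0, 0, 0]}, {"delta_pos": [0, 0, 0], "dr": [0, 0, 0]}]' --gripper 0.02

```text
t: 2.75
eef_pos: [0.5758, 0.142, 0.0344]
ee_rot: [-179.7, -0.2, 155.4]
ft_force: [0.3, -0.8, 4.9]
opening: 0.0269
```

servo_tool --commands '[{"delta_pos": [0, 0, 0], "dr": [0, 0, 0]}, {"delta_pos": [0, 0, 0], "dr": [0, 0, 0]}, {"delta_pos": [0, 0, 0], "dr": [0, 0, 0]}, {"delta_pos": [0, 0, 0], "dr": [0, 0, 0]}, {"delta_pos": [0, 0, 0], "dr": [0, 0, 0]}]'

```text
t: 3.17
eef_pos: [0.5758, 0.1419, 0.0344]
ee_rot: [-179.7, -0.2, 155.4]
ft_force: [-1.4, -0.9, 1.7]
opening: 0.027
```

servo_tool --commands '[{"delta_pos": [0, 0, 0.025], "dr": [0, 0, 0]}, {"delta_pos": [0, 0, 0.06], "dr": [0, 0, 0]}, {"delta_pos": [0, 0, 0.1], "dr": [0, 0, -0.04]}, {"delta_pos": [0, 0, 0.14], "dr": [0, 0, -0.09]}, {"delta_pos": [-0.005, -0.02, 0.175], "dr": [0, 0, -0.14]}]'

```text
t: 3.58
eef_pos: [0.5708, 0.1266, 0.212]
ee_rot: [-180.0, -0.2, 147.6]
ft_force: [0.7, 2.3, -1.2]
opening: 0.0275
```

servo_tool --commands '[{"delta_pos": [-0.008, -0.03, 0.015], "dr": [0, 0, -0.02]}, {"delta_pos": [-0.018, -0.065, 0.018], "dr": [0, 0, -0.03]}, {"delta_pos": [-0.028, -0.1, 0.018], "dr": [0, 0, -0.03]}, {"delta_pos": [-0.038, -0.135, 0.018], "dr": [0, 0, -0.03]}, {"delta_pos": [-0.047, -0.17, 0.018], "dr": [0, 0, -0.03]}]'

```text
t: 4.0
eef_pos: [0.5227, -0.0449, 0.2301]
ee_rot: [-180.0, -0.2, 145.9]
ft_force: [0.3, -0.2, -0.9]
opening: 0.0268
```

servo_tool --commands '[{"delta_pos": [-0.005, -0.024, -0.004], "dr": [0, 0, -0.01]}, {"delta_pos": [-0.009, -0.044, -0.008], "dr": [0, 0, -0.01]}, {"delta_pos": [-0.009, -0.048, -0.008], "dr": [0, 0, -0.01]}, {"delta_pos": [-0.009, -0.048, -0.008], "dr": [0, 0, -0.01]}, {"delta_pos": [-0.009, -0.048, -0.008], "dr": [0, 0, -0.01]}]'

```text
t: 4.42
eef_pos: [0.5139, -0.0921, 0.2221]
ee_rot: [180.0, -0.3, 145.3]
ft_force: [-0.3, 0.7, -1.3]
opening: 0.0271
```

```bash
python3 - <<'E'
from h import *
s=manip.observe(); print(s["t"],s["eef_pos"],s["ee_rot"],s["ft_force"],s["ft_torque"],s["joint_positions"])
np.savez("w3.npz",*cal("wrist")); w=snap("wrist","w3"); a=snap("scene","s3"); b=snap("side","d3")
u,v=proj(cal("side"),(.512,-.092,.18)).astype(int); x,y=proj(cal("scene"),(.512,-.092,.18)).astype(int); print(u,v,x,y)
r=lambda i,s:cv2.resize(i,s,interpolation=cv2.INTER_CUBIC)
top=np.hstack([r(b[v-40:v+40,u-50:u+50],(400,320)),r(a[y-40:y+40,x-50:x+50],(400,320))])
bot=r(w[100:240,230:410],(360,280)); bot=np.hstack([bot,np.zeros((280,440,3),np.uint8)])
cv2.imwrite("pics/c3.png",np.vstack([top,bot]))
E
```

```text
4.4167 [ 0.51390187 -0.092067    0.2220641 ] [179.99012288  -0.26753787 145.31868652] [-0.29700022  0.69691533 -1.32121618] [ 0.04064413  0.01157284 -0.06021981] [ 26.23027336  21.68358445 -26.47602121 101.86856288  10.87237157
  59.21942548  51.06368105]
315 244 411 135
```

View pics/c3.png

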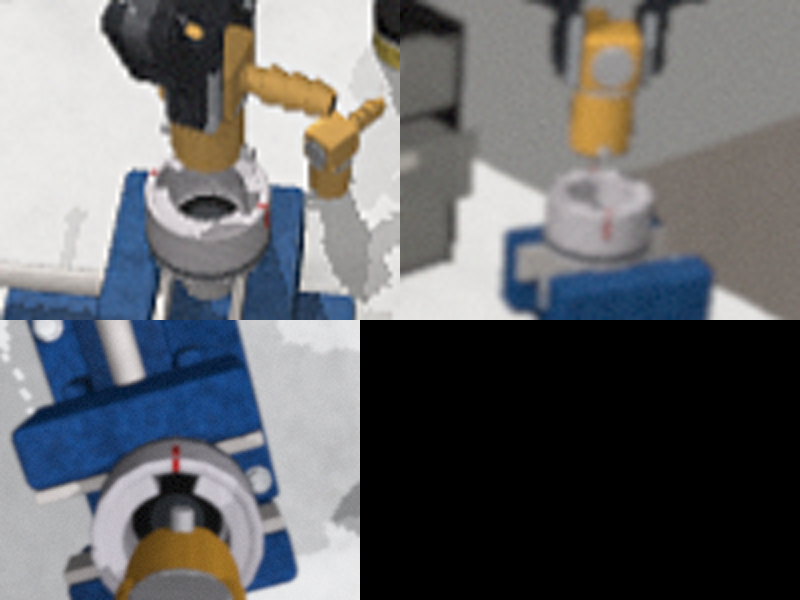

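Left is side (spigot centre x≈208 at crop y 150, cup centre x≈208 at y 215). Right is scene (spigot x≈201.5 at y 140, cup x≈200 at y 215). In the wrist view the pin points at the upper slot.

```bash
python3 - <<'E'
from h import *
A=[];bb=[]
for n,(cu,cv),sp,cup in(("side",(315,244),(208.5,150),(208,215)),("scene",(411,135),(201.5,130),(200,215))):
    c=cal(n); f=lambda p:(cu-50+p[0]/4-.4,cv-40+p[1]/4-.4)
    # vertical line through cup centre
    P=lambda x,y,z:proj(c,(x,y,z))
    s,k=f(sp),f(cup)
    # z at the measured rows on the axis
    zs=np.linspace(.12,.26,1401)
    L=np.array([P(.512,-.092,z) for z in zs])
    us=np.interp(-s[1],-L[::-1,1][::-1],L[:,0]); uk=np.interp(-k[1],-L[:,1],L[:,0])
    J=(P(.513,-.092,.17)-P(.512,-.092,.17))[0],(P(.512,-.091,.17)-P(.512,-.092,.17))[0]
    print(n,"model u at spigot,cup rows",us,uk,"meas",s[0],k[0],"J px/mm",J)
    A.append(J);bb.append((s[0]-us)-(k[0]-uk))
print("elbow-cup offset mm",np.linalg.solve(np.array(A),bb),bb)
# wrist: pin end pos and cup measured
c=np.load("w3.npz");c=[c[k] for k in("arr_0","arr_1","arr_2")]
g=lambda u,v:(230+u/2-.25,100+(v-320)/2-.25)
print("slot mark",ray(c,g(176,470),.162).round(4),"cup x-edges mid",ray(c,g((91+265)/2,535),.162).round(4))
s=manip.observe(); zu=s["eef_pos"][2]-.0344
print("pin end top",ray(c,g(181,508),zu+.008).round(4))
E
```

```text
side model u at spigot,cup rows 315.8041488216858 316.13887790289994 meas 316.725 316.6 J px/mm (np.float64(0.5791799907385098), np.float64(-0.12049347861784554))
scene model u at spigot,cup rows 411.9788310285743 410.2571330593202 meas 410.975 410.6 J px/mm (np.float64(-0.3390131357571704), np.float64(-0.36741521646086994))
elbow-cup offset mm [1.30566471 2.46059619] [np.float64(0.4597290812141068), np.float64(-1.3466979692540804)]
slot mark [ 0.4925 -0.0792  0.162 ] cup x-edges mid [ 0.5098 -0.0905  0.162 ]
pin end top [ 0.4939 -0.0785  0.1959]
```

servo_tool --commands '[{"delta_pos": [0, -0.0015, -0.008], "dr": [0, 0, 0]}, {"delta_pos": [0, -0.0015, -0.016], "dr": [0, 0, 0]}, {"delta_pos": [0, -0.0015, -0.022], "dr": [0, 0, 0]}, {"delta_pos": [0, -0.0015, -0.025], "dr": [0, 0, 0]}, {"delta_pos": [0, -0.0015, -0.027], "dr": [0, 0, 0]}]'

```text
t: 4.98
eef_pos: [0.5137, -0.0925, 0.1942]
ee_rot: [-180.0, -0.3, 145.5]
ft_force: [0.5, 0.2, -0.8]
opening: 0.0271
```

servo_tool --commands '[{"delta_pos": [0, 0, -0.001], "dr": [0, 0, 0]}, {"delta_pos": [0, 0, -0.002], "dr": [0, 0, 0]}, {"delta_pos": [0, 0, -0.003], "dr": [0, 0, 0]}, {"delta_pos": [0, 0, -0.0035], "dr": [0, 0, 0]}, {"delta_pos": [0, 0, -0.0035], "dr": [0, 0, 0]}]'

```text
t: 5.4
eef_pos: [0.5138, -0.0926, 0.1908]
ee_rot: [-180.0, -0.3, 145.5]
ft_force: [0.4, 0.0, -1.7]
opening: 0.0271
```

servo_tool --commands '[{"delta_pos": [0, 0, -0.001], "dr": [0, 0, 0]}, {"delta_pos": [0, 0, -0.002], "dr": [0, 0, 0]}, {"delta_pos": [0, 0, -0.003], "dr": [0, 0, 0]}, {"delta_pos": [0, 0, -0.004], "dr": [0, 0, 0]}, {"delta_pos": [0, 0, -0.005], "dr": [0, 0, 0]}]'

```text
t: 5.82
eef_pos: [0.5138, -0.0926, 0.1857]
ee_rot: [-180.0, -0.3, 145.5]
ft_force: [-0.2, -0.2, -1.7]
opening: 0.0271
```

servo_tool --commands '[{"delta_pos": [0, 0, -0.001], "dr": [0, 0, 0]}, {"delta_pos": [0, 0, -0.0015], "dr": [0, 0, 0]}, {"delta_pos": [0, 0, -0.002], "dr": [0, 0, 0]}, {"delta_pos": [0, 0, -0.0025], "dr": [0, 0, 0]}, {"delta_pos": [0, 0, -0.003], "dr": [0, 0, 0]}]'

```text
t: 6.23
eef_pos: [0.5138, -0.0926, 0.1827]
ee_rot: [-180.0, -0.3, 145.5]
ft_force: [-1.0, 0.3, -0.6]
opening: 0.0274
```

servo_tool --commands '[{"delta_pos": [0, 0, -0.0005], "dr": [0, 0, 0]}, {"delta_pos": [0, 0, -0.001], "dr": [0, 0, 0]}, {"delta_pos": [0, 0, -0.0015], "dr": [0, 0, 0]}, {"delta_pos": [0, 0, -0.002], "dr": [0, 0, 0]}, {"delta_pos": [0, 0, -0.0025], "dr": [0, 0, 0]}]'

```text
t: 6.65
eef_pos: [0.5138, -0.0926, 0.1801]
ee_rot: [-180.0, -0.3, 145.5]
ft_force: [0.4, -0.5, -0.5]
opening: 0.0267
```

servo_tool --commands '[{"delta_pos": [0, 0, -0.0005], "dr": [0, 0, 0]}, {"delta_pos": [0, 0, -0.001], "dr": [0, 0, 0]}, {"delta_pos": [0, 0, -0.0015], "dr": [0, 0, 0]}, {"delta_pos": [0, 0, -0.002], "dr": [0, 0, 0]}, {"delta_pos": [0, 0, -0.002], "dr": [0, 0, 0]}]'

```text
t: 7.07
eef_pos: [0.5138, -0.0926, 0.178]
ee_rot: [-180.0, -0.3, 145.4]
ft_force: [0.5, 0.0, -0.5]
opening: 0.027
```

servo_tool --commands '[{"delta_pos": [0, 0, -0.0005], "dr": [0, 0, 0]}, {"delta_pos": [0, 0, -0.001], "dr": [0, 0, 0]}, {"delta_pos": [0, 0, -0.0015], "dr": [0, 0, 0]}, {"delta_pos": [0, 0, -0.002], "dr": [0, 0, 0]}, {"delta_pos": [0, 0, -0.002], "dr": [0, 0, 0]}]'

```text
t: 7.48
eef_pos: [0.5138, -0.0926, 0.1761]
ee_rot: [-180.0, -0.3, 145.5]
ft_force: [-0.5, -1.3, 0.6]
opening: 0.0269
```

servo_tool --commands '[{"delta_pos": [0, 0, -0.0005], "dr": [0, 0, 0]}, {"delta_pos": [0, 0, -0.001], "dr": [0, 0, 0]}, {"delta_pos": [0, 0, -0.0015], "dr": [0, 0, 0]}, {"delta_pos": [0, 0, -0.0015], "dr": [0, 0, 0]}, {"delta_pos": [0, 0, -0.0015], "dr": [0, 0, 0]}]'

```text
t: 7.9
eef_pos: [0.5139, -0.0926, 0.1748]
ee_rot: [-180.0, -0.3, 145.5]
ft_force: [-1.2, -0.4, 3.9]
opening: 0.0268
```

servo_tool --commands '[{"delta_pos": [0, 0, 0.0005], "dr": [0, 0, 0]}, {"delta_pos": [0, 0, 0.0008], "dr": [0, 0, 0]}, {"delta_pos": [0, 0, 0.0008], "dr": [0, 0, 0]}, {"delta_pos": [0, 0, 0.0008], "dr": [0, 0, 0]}]'

```text
t: 8.23
eef_pos: [0.5139, -0.0926, 0.1755]
ee_rot: [-180.0, -0.3, 145.5]
ft_force: [-2.0, -0.9, 2.8]
opening: 0.027
```

```bash
cat > o.py <<'E'
from h import *
s=manip.observe(); print(round(s["t"],2),np.round(s["eef_pos"],4),np.round(s["ee_rot"],2),"F",np.round(s["ft_force"],2),"T",np.round(s["ft_torque"],3),"q7",np.round(s["joint_positions"][6],1),round(float(s["opening"]),4))
E
python3 o.py
```

```text
8.23 [ 0.5139 -0.0926  0.1755] [-179.99   -0.3   145.46] F [-2.04 -0.85  2.77] T [-0.073  0.251 -0.011] q7 49.4 0.027
```

servo_tool --commands '[{"delta_pos": [-0.0001, 0, 0], "dr": [0, 0, -0.08]}, {"delta_pos": [-0.0002, -0.0001, 0], "dr": [0, 0, -0.16]}, {"delta_pos": [-0.0003, -0.0003, 0], "dr": [0, 0, -0.24]}, {"delta_pos": [-0.0005, -0.0004, 0], "dr": [0, 0, -0.32]}, {"delta_pos": [-0.0005, -0.0004, 0], "dr": [0, 0, -0.32]}]'

```text
t: 8.65
eef_pos: [0.5135, -0.0931, 0.1756]
ee_rot: [-180.0, -0.3, 126.9]
ft_force: [-1.7, -0.8, 1.9]
opening: 0.027
```

```bash
python3 o.py
```

```text
8.65 [ 0.5135 -0.0931  0.1756] [-180.     -0.27  126.92] F [-1.74 -0.79  1.95] T [-0.222  0.208 -0.002] q7 33.7 0.027
```

servo_tool --commands '[{"delta_pos": [-0.0003, -0.0001, 0], "dr": [0, 0, -0.08]}, {"delta_pos": [-0.0005, -0.0002, 0], "dr": [0, 0, -0.16]}, {"delta_pos": [-0.0008, -0.0003, 0], "dr": [0, 0, -0.24]}, {"delta_pos": [-0.001, -0.0004, 0], "dr": [0, 0, -0.3]}, {"delta_pos": [-0.001, -0.0004, 0], "dr": [0, 0, -0.3]}]'

```text
t: 9.07
eef_pos: [0.5129, -0.0935, 0.1756]
ee_rot: [180.0, -0.2, 109.7]
ft_force: [0.8, -0.4, 1.4]
opening: 0.0269
```

```bash
python3 o.py
```

```text
9.07 [ 0.5129 -0.0935  0.1756] [179.97  -0.25 109.73] F [ 0.79 -0.37  1.36] T [-0.097  0.001 -0.009] q7 19.1 0.0269
```

servo_tool --commands '[{"delta_pos": [-0.0001, 0, 0], "dr": [0, 0, -0.035]}, {"delta_pos": [-0.0002, 0, 0], "dr": [0, 0, -0.07]}, {"delta_pos": [-0.0003, -0.0001, 0], "dr": [0, 0, -0.1]}, {"delta_pos": [-0.0003, -0.0001, 0], "dr": [0, 0, -0.1]}]'

```text
t: 9.4
eef_pos: [0.5128, -0.0936, 0.1756]
ee_rot: [180.0, -0.2, 104.1]
ft_force: [-0.3, -0.7, 1.7]
opening: 0.0272
```

```bash
python3 o.py
```

```text
9.4 [ 0.5128 -0.0936  0.1756] [179.95  -0.24 104.14] F [-0.28 -0.69  1.66] T [-0.067  0.04  -0.011] q7 14.3 0.0272
```

servo_tool --commands '[{"delta_pos": [-0.0001, 0, 0], "dr": [0, 0, -0.035]}, {"delta_pos": [-0.0002, 0, 0], "dr": [0, 0, -0.07]}, {"delta_pos": [-0.0002, 0, 0], "dr": [0, 0, -0.09]}, {"delta_pos": [-0.0002, 0, 0], "dr": [0, 0, -0.09]}]'

```text
t: 9.73
eef_pos: [0.5126, -0.0937, 0.1756]
ee_rot: [179.9, -0.2, 99.1]
ft_force: [0.3, -0.4, 1.8]
opening: 0.0269
```

```bash
python3 o.py
```

```text
9.73 [ 0.5126 -0.0937  0.1756] [179.95  -0.23  99.08] F [ 0.34 -0.37  1.78] T [-0.191  0.024  0.026] q7 10.0 0.0269
```

servo_tool --commands '[{"delta_pos": [-0.0001, 0, 0], "dr": [0, 0, -0.035]}, {"delta_pos": [-0.0002, 0, 0], "dr": [0, 0, -0.07]}, {"delta_pos": [-0.0002, 0, 0], "dr": [0, 0, -0.08]}, {"delta_pos": [-0.0002, 0, 0], "dr": [0, 0, -0.08]}]'

```text
t: 10.07
eef_pos: [0.5124, -0.0937, 0.1756]
ee_rot: [180.0, -0.2, 94.6]
ft_force: [-0.6, -0.9, 1.8]
opening: 0.0274
```

```bash
python3 o.py
```

```text
10.07 [ 0.5124 -0.0937  0.1756] [179.95  -0.22  94.6 ] F [-0.63 -0.94  1.84] T [-0.268  0.079 -0.001] q7 6.1 0.0274
```

servo_tool --commands '[{"delta_pos": [-0.0001, 0, 0], "dr": [0, 0, -0.035]}, {"delta_pos": [-0.0001, 0.0001, 0], "dr": [0, 0, -0.07]}, {"delta_pos": [-0.0001, 0.0001, 0], "dr": [0, 0, -0.07]}]'

```text
t: 10.32
eef_pos: [0.5123, -0.0937, 0.1756]
ee_rot: [180.0, -0.2, 90.6]
ft_force: [0.1, -0.7, 2.3]
opening: 0.0269
```

```bash
python3 o.py
```

```text
10.32 [ 0.5123 -0.0937  0.1756] [179.96  -0.21  90.62] F [ 0.13 -0.72  2.28] T [-0.209  0.097 -0.002] q7 2.7 0.0269
```

servo_tool --commands '[{"delta_pos": [-0.0001, 0, 0], "dr": [0, 0, -0.035]}, {"delta_pos": [-0.0001, 0.0001, 0], "dr": [0, 0, -0.07]}, {"delta_pos": [-0.0001, 0.0001, 0], "dr": [0, 0, -0.07]}]'

```text
t: 10.57
eef_pos: [0.5123, -0.0937, 0.1756]
ee_rot: [180.0, -0.2, 86.7]
ft_force: [-0.1, -0.9, 1.5]
opening: 0.0273
```

```bash
python3 o.py
```

```text
10.57 [ 0.5123 -0.0937  0.1756] [179.95  -0.2   86.66] F [-0.06 -0.89  1.47] T [-0.17   0.046 -0.   ] q7 -0.7 0.0273
```

servo_tool --commands '[{"delta_pos": [-0.0001, 0, 0], "dr": [0, 0, -0.035]}, {"delta_pos": [-0.0001, 0.0001, 0], "dr": [0, 0, -0.07]}, {"delta_pos": [-0.0001, 0.0001, 0], "dr": [0, 0, -0.07]}]'

```text
t: 10.82
eef_pos: [0.5121, -0.0936, 0.1756]
ee_rot: [180.0, -0.2, 82.7]
ft_force: [-0.7, -0.6, 2.4]
opening: 0.0274
```

```bash
python3 o.py
```

```text
10.82 [ 0.5121 -0.0936  0.1756] [179.96  -0.2   82.72] F [-0.73 -0.61  2.44] T [-0.188  0.108  0.004] q7 -4.1 0.0274
```

servo_tool --commands '[{"delta_pos": [-0.0001, 0, 0], "dr": [0, 0, -0.035]}, {"delta_pos": [-0.0001, 0.0001, 0], "dr": [0, 0, -0.065]}, {"delta_pos": [-0.0001, 0.0001, 0], "dr": [0, 0, -0.065]}]'

```text
t: 11.07
eef_pos: [0.5119, -0.0935, 0.1756]
ee_rot: [180.0, -0.2, 79.1]
ft_force: [-0.8, -0.6, 2.1]
opening: 0.0271
```

```bash
python3 o.py
```

```text
11.07 [ 0.5119 -0.0935  0.1756] [179.96  -0.19  79.09] F [-0.82 -0.61  2.12] T [-0.231  0.118 -0.039] q7 -7.3 0.0271
```

servo_tool --commands '[{"delta_pos": [-0.0001, 0, 0], "dr": [0, 0, -0.035]}, {"delta_pos": [-0.0001, 0.0001, 0], "dr": [0, 0, -0.065]}, {"delta_pos": [-0.0001, 0.0001, 0], "dr": [0, 0, -0.065]}]'

```text
t: 11.32
eef_pos: [0.5119, -0.0935, 0.1756]
ee_rot: [180.0, -0.2, 75.5]
ft_force: [-1.0, -1.1, 2.5]
opening: 0.0273
```

```bash
python3 o.py
```

```text
11.32 [ 0.5119 -0.0935  0.1756] [179.96  -0.18  75.46] F [-0.97 -1.14  2.48] T [-0.146  0.144  0.03 ] q7 -10.4 0.0273
```

servo_tool --commands '[{"delta_pos": [-0.0001, 0.0001, 0], "dr": [0, 0, -0.035]}, {"delta_pos": [-0.0001, 0.0001, 0], "dr": [0, 0, -0.065]}, {"delta_pos": [-0.0001, 0.0001, 0], "dr": [0, 0, -0.065]}]'

```text
t: 11.57
eef_pos: [0.5118, -0.0934, 0.1756]
ee_rot: [180.0, -0.2, 71.8]
ft_force: [0.0, -1.2, 2.2]
opening: 0.0269
```

```bash
python3 o.py
```

```text
11.57 [ 0.5118 -0.0934  0.1756] [179.96  -0.18  71.83] F [ 0.02 -1.19  2.15] T [-0.207  0.095  0.012] q7 -13.6 0.0269
```

servo_tool --commands '[{"delta_pos": [-0.0001, 0.0001, 0], "dr": [0, 0, -0.035]}, {"delta_pos": [-0.0001, 0.0001, 0], "dr": [0, 0, -0.065]}, {"delta_pos": [-0.0001, 0.0001, 0], "dr": [0, 0, -0.065]}]'

```text
t: 11.82
eef_pos: [0.5117, -0.0933, 0.1756]
ee_rot: [180.0, -0.2, 68.2]
ft_force: [-1.2, -1.4, 1.3]
opening: 0.0269
```

```bash
python3 o.py
```

```text
11.82 [ 0.5117 -0.0933  0.1756] [ 1.7996e+02 -1.7000e-01  6.8200e+01] F [-1.17 -1.38  1.27] T [-0.224  0.111  0.029] q7 -16.7 0.0269
```

servo_tool --commands '[{"delta_pos": [-0.0001, 0.0001, 0], "dr": [0, 0, -0.03]}, {"delta_pos": [-0.0001, 0.0001, 0], "dr": [0, 0, -0.05]}, {"delta_pos": [-0.0001, 0.0001, 0], "dr": [0, 0, -0.05]}]'

```text
t: 12.07
eef_pos: [0.5115, -0.0932, 0.1756]
ee_rot: [180.0, -0.2, 65.3]
ft_force: [-0.2, -1.8, 2.1]
opening: 0.027
```

```bash
python3 o.py
```

```text
12.07 [ 0.5115 -0.0932  0.1756] [ 1.7996e+02 -1.7000e-01  6.5300e+01] F [-0.23 -1.8   2.1 ] T [-0.214  0.102  0.002] q7 -19.2 0.027
```

servo_tool --commands '[{"delta_pos": [-0.0001, 0.0001, 0], "dr": [0, 0, -0.03]}, {"delta_pos": [-0.0001, 0.0001, 0], "dr": [0, 0, -0.05]}, {"delta_pos": [-0.0001, 0.0001, 0], "dr": [0, 0, -0.05]}]'

```text
t: 12.32
eef_pos: [0.5113, -0.0931, 0.1755]
ee_rot: [180.0, -0.2, 62.4]
ft_force: [0.1, -0.2, 1.3]
opening: 0.0269
```

```bash
python3 o.py
```

```text
12.32 [ 0.5113 -0.0931  0.1755] [ 1.7998e+02 -1.7000e-01  6.2410e+01] F [ 0.08 -0.17  1.26] T [-0.182  0.193  0.008] q7 -21.7 0.0269
```

servo_tool --commands '[{"delta_pos": [-0.0001, 0.0001, 0], "dr": [0, 0, -0.03]}, {"delta_pos": [-0.0001, 0.0001, 0], "dr": [0, 0, -0.05]}, {"delta_pos": [-0.0001, 0.0001, 0], "dr": [0, 0, -0.05]}]'

```text
t: 12.57
eef_pos: [0.511, -0.0928, 0.1754]
ee_rot: [-180.0, -0.2, 59.5]
ft_force: [-0.2, -0.5, 1.5]
opening: 0.0271
```

```bash
python3 o.py
```

```text
12.57 [ 0.511  -0.0928  0.1754] [-1.7999e+02 -1.6000e-01  5.9530e+01] F [-0.19 -0.51  1.47] T [-0.117  0.264 -0.036] q7 -24.2 0.0271
```

servo_tool --commands '[{"delta_pos": [-0.0001, 0.0001, 0], "dr": [0, 0, -0.03]}, {"delta_pos": [-0.0001, 0.0001, 0], "dr": [0, 0, -0.05]}, {"delta_pos": [-0.0001, 0.0001, 0], "dr": [0, 0, -0.05]}]'

```text
t: 12.82
eef_pos: [0.5107, -0.0926, 0.1752]
ee_rot: [-180.0, -0.1, 56.7]
ft_force: [-0.8, -0.5, 1.4]
opening: 0.0272
```

```bash
python3 o.py
```

```text
12.82 [ 0.5107 -0.0926  0.1752] [-1.7997e+02 -1.5000e-01  5.6650e+01] F [-0.77 -0.54  1.37] T [-0.096  0.194  0.003] q7 -26.7 0.0272
```

servo_tool --commands '[{"delta_pos": [-0.0001, 0, 0], "dr": [0, 0, -0.03]}, {"delta_pos": [-0.0001, 0, 0], "dr": [0, 0, -0.05]}, {"delta_pos": [-0.0001, 0, 0], "dr": [0, 0, -0.05]}]'

```text
t: 13.07
eef_pos: [0.5105, -0.0925, 0.175]
ee_rot: [-179.9, -0.1, 53.8]
ft_force: [-0.9, -0.1, -1.7]
opening: 0.0275
```

```bash
python3 o.py
```

```text
13.07 [ 0.5105 -0.0925  0.175 ] [-1.7995e+02 -1.3000e-01  5.3790e+01] F [-0.86 -0.14 -1.75] T [-0.119  0.039  0.053] q7 -29.2 0.0275
```

servo_tool --commands '[{"delta_pos": [0, 0, 0], "dr": [0, 0, 0]}]'

```text
t: 13.15
eef_pos: [0.5106, -0.0925, 0.1749]
ee_rot: [-179.9, -0.1, 53.8]
ft_force: [-1.4, -1.1, 1.4]
opening: 0.0272
```

```bash
python3 o.py
```

```text
13.15 [ 0.5106 -0.0925  0.1749] [-1.7995e+02 -1.3000e-01  5.3840e+01] F [-1.35 -1.13  1.4 ] T [-0.226  0.169  0.04 ] q7 -29.2 0.0272
```

servo_tool --commands '[{"delta_pos": [0, 0, 0], "dr": [0, 0, 0]}]'

```text
t: 13.23
eef_pos: [0.5106, -0.0925, 0.1749]
ee_rot: [-179.9, -0.1, 53.9]
ft_force: [-0.2, -0.5, -0.0]
opening: 0.0272
```

```bash
python3 o.py
```

```text
13.23 [ 0.5106 -0.0925  0.1749] [-1.7994e+02 -1.3000e-01  5.3890e+01] F [-0.23 -0.49 -0.  ] T [-0.166  0.187  0.053] q7 -29.1 0.0272
```

servo_tool --commands '[{"delta_pos": [0, 0, -0.0004], "dr": [0, 0, -0.03]}, {"delta_pos": [0, 0, -0.0006], "dr": [0, 0, -0.06]}, {"delta_pos": [-0.0001, 0.0001, -0.0009], "dr": [0, 0, -0.1]}, {"delta_pos": [-0.0001, 0.0001, -0.0009], "dr": [0, 0, -0.1]}]'

```text
t: 13.57
eef_pos: [0.5106, -0.0924, 0.1742]
ee_rot: [-180.0, -0.1, 48.1]
ft_force: [-0.1, -0.7, 1.7]
opening: 0.0274
```

```bash
python3 o.py
```

```text
13.57 [ 0.5106 -0.0924  0.1742] [-1.7996e+02 -1.4000e-01  4.8080e+01] F [-0.11 -0.74  1.73] T [-0.149  0.26  -0.019] q7 -34.1 0.0274
```

servo_tool --commands '[{"delta_pos": [0, 0, -0.0002], "dr": [0, 0, -0.03]}, {"delta_pos": [0, 0, -0.0004], "dr": [0, 0, -0.06]}, {"delta_pos": [-0.0001, 0.0001, -0.0007], "dr": [0, 0, -0.1]}, {"delta_pos": [-0.0001, 0.0001, -0.0007], "dr": [0, 0, -0.1]}]'

```text
t: 13.9
eef_pos: [0.5105, -0.0922, 0.1736]
ee_rot: [-180.0, -0.1, 42.3]
ft_force: [-0.8, -0.2, 1.2]
opening: 0.0269
```

```bash
python3 o.py
```

```text
13.9 [ 0.5105 -0.0922  0.1736] [-1.7996e+02 -1.4000e-01  4.2350e+01] F [-0.79 -0.17  1.21] T [ 0.003  0.257 -0.017] q7 -39.1 0.0269
```

```bash
python3 - <<'E'
from h import *
w=snap("wrist","w4"); a=snap("scene","s4"); b=snap("side","d4")
u,v=315,244;x,y=411,135
r=lambda i,s:cv2.resize(i,s,interpolation=cv2.INTER_CUBIC)
top=np.hstack([r(b[v-40:v+40,u-50:u+50],(400,320)),r(a[y-40:y+40,x-50:x+50],(400,320))])
bot=r(w[80:220,230:410],(360,280)); bot=np.hstack([bot,r(w[:280],(440,280)[:2])])
cv2.imwrite("pics/c4.png",np.vstack([top,bot]))
E
python3 o.py
```

```text
14.05 [ 0.5105 -0.0922  0.1736] [-1.7996e+02 -1.4000e-01  4.2460e+01] F [-0.72 -0.17  1.31] T [0.035 0.254 0.03 ] q7 -39.0 0.0275
```

View pics/c4.png

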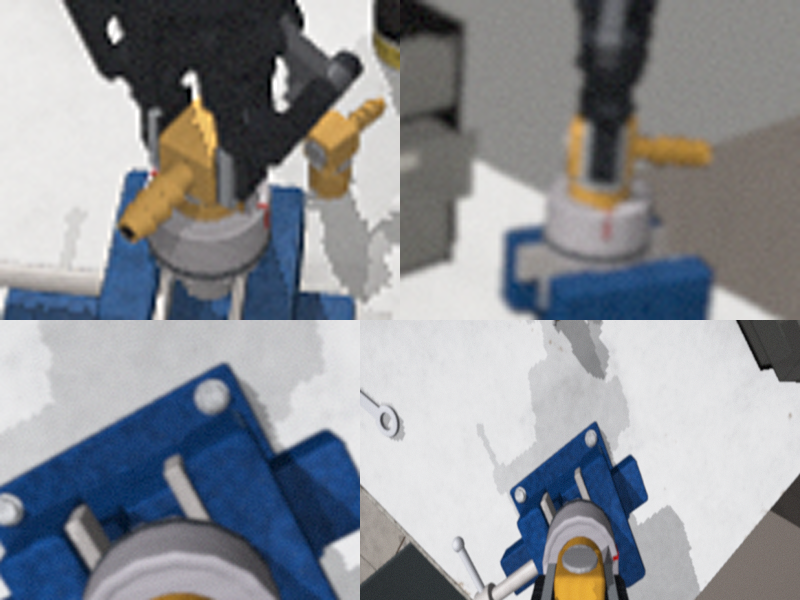

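The elbow sits upright in the cup. Its barb has turned with the gripper, pointing lower-left in side and right in scene, and nothing else has been disturbed. The torque reading is ambiguous, so next I'll measure while turning.

```bash
cat >> o.py <<'E'
print("eff7",np.round(s["joint_efforts"],2))
E
python3 o.py
```

```text
14.05 [ 0.5105 -0.0922  0.1736] [-1.7996e+02 -1.4000e-01  4.2460e+01] F [-0.72 -0.17  1.31] T [0.035 0.254 0.03 ] q7 -39.0 0.0275
eff7 [-2.000e-01 -5.020e+01  9.500e-01 -2.133e+01 -4.000e-02 -3.900e-01
 -3.000e-02]
```

servo_tool --commands '[{"delta_pos": [0, 0, -0.0002], "dr": [0, 0, -0.02]}, {"delta_pos": [0, 0, -0.0003], "dr": [0, 0, -0.04]}]'

```text
t: 14.22
eef_pos: [0.5105, -0.0922, 0.1734]
ee_rot: [-180.0, -0.2, 40.1]
ft_force: [-0.5, 0.1, 2.7]
opening: 0.0271
```

```bash
python3 o.py
```

```text
14.22 [ 0.5105 -0.0922  0.1734] [-1.7996e+02 -1.5000e-01  4.0130e+01] F [-0.54  0.14  2.73] T [0.059 0.379 0.243] q7 -41.0 0.0271
eff7 [  0.45 -49.59   1.06 -21.2   -0.08  -0.51   0.26]
```

servo_tool --commands '[{"delta_pos": [0, 0, -0.0001], "dr": [0, 0, -0.02]}, {"delta_pos": [0, 0, -0.0002], "dr": [0, 0, -0.04]}]'

```text
t: 14.38
eef_pos: [0.5105, -0.0922, 0.1732]
ee_rot: [-180.0, -0.2, 37.7]
ft_force: [-0.7, -0.1, 2.4]
opening: 0.0271
```

```bash
python3 o.py
```

```text
14.38 [ 0.5105 -0.0922  0.1732] [-1.7996e+02 -1.5000e-01  3.7750e+01] F [-0.69 -0.14  2.39] T [0.047 0.298 0.216] q7 -43.0 0.0271
eff7 [  0.4  -49.77   1.16 -21.22  -0.11  -0.47   0.13]
```

Turning torque is now 0.22–0.24 N·m while moving. The tool began to be pulled down at yaw of about 64–71, so it has gone roughly 26–33° past onset. I'll stop here and release.

servo_tool --commands '[{"delta_pos": [0, 0, 0], "dr": [0, 0, 0]}, {"delta_pos": [0, 0, 0], "dr": [0, 0, 0]}, {"delta_pos": [0, 0, 0], "dr": [0, 0, 0]}]'

```text
t: 14.63
eef_pos: [0.5105, -0.0922, 0.1732]
ee_rot: [-180.0, -0.2, 37.8]
ft_force: [-1.2, 0.3, 2.3]
opening: 0.0271
```

```bash
python3 o.py
```

```text
14.63 [ 0.5105 -0.0922  0.1732] [-1.7996e+02 -1.5000e-01  3.7760e+01] F [-1.21  0.32  2.32] T [0.005 0.318 0.087] q7 -43.0 0.0271
eff7 [ -0.15 -50.14   1.19 -21.29  -0.12  -0.39  -0.11]
```

servo_tool --commands '[{"delta_pos": [0, 0, 0], "dr": [0, 0, 0]}, {"delta_pos": [0, 0, 0], "dr": [0, 0, 0]}, {"delta_pos": [0, 0, 0], "dr": [0, 0, 0]}, {"delta_pos": [0, 0, 0], "dr": [0, 0, 0]}, {"delta_pos": [0, 0, 0], "dr": [0, 0, 0]}]' --gripper 0.065

```text
t: 15.05
eef_pos: [0.5105, -0.0921, 0.1731]
ee_rot: [-180.0, -0.2, 37.8]
ft_force: [-0.4, 0.5, -0.4]
opening: 0.0649
```

servo_tool --commands '[{"delta_pos": [0, 0, 0.01], "dr": [0, 0, 0]}, {"delta_pos": [0, 0, 0.025], "dr": [0, 0, 0]}, {"delta_pos": [0, 0, 0.045], "dr": [0, 0, 0]}, {"delta_pos": [0, 0, 0.065], "dr": [0, 0, 0]}, {"delta_pos": [0, 0, 0.08], "dr": [0, 0, 0]}]'

```text
t: 15.47
eef_pos: [0.5108, -0.0922, 0.2547]
ee_rot: [180.0, -0.2, 37.8]
ft_force: [0.7, 0.2, 0.7]
opening: 0.065
```

```bash
python3 o.py; python3 - <<'E'
from h import *
np.savez("w5.npz",*cal("wrist")); w=snap("wrist","w5"); a=snap("scene","s5"); b=snap("side","d5")
u,v=315,244;x,y=411,135
r=lambda i,s:cv2.resize(i,s,interpolation=cv2.INTER_CUBIC)
top=np.hstack([r(b[v-40:v+40,u-50:u+50],(400,320)),r(a[y-40:y+40,x-50:x+50],(400,320))])
bot=np.hstack([r(w[100:240,230:410],(360,280)),r(w[:280],(440,280))])
cv2.imwrite("pics/c5.png",np.vstack([top,bot]))
E
```

```text
15.47 [ 0.5108 -0.0922  0.2547] [180.    -0.2   37.75] F [0.7  0.21 0.65] T [ 0.017 -0.037  0.005] q7 -43.3 0.065
eff7 [ 2.000e-02 -4.722e+01  1.030e+00 -2.326e+01 -2.000e-02 -4.600e-01
  1.000e-02]
```

View pics/c5.png

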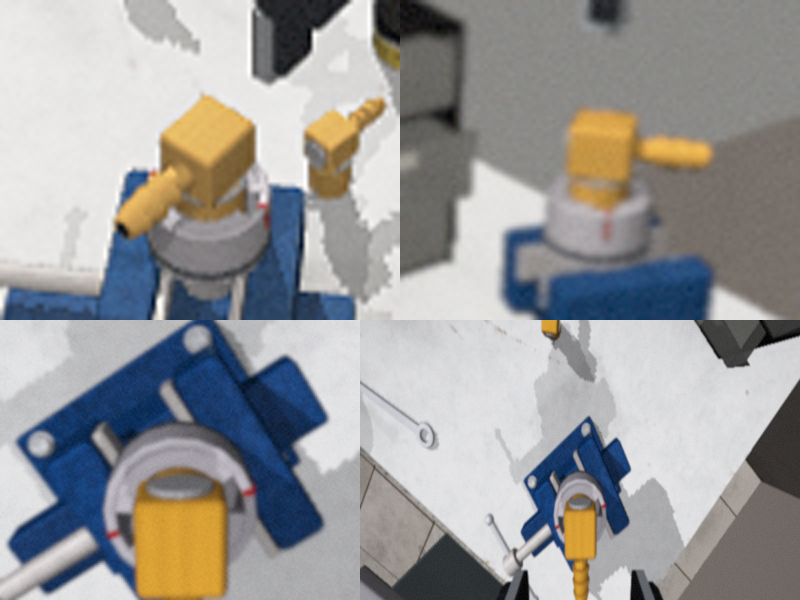

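The elbow stands upright in the cup, with its barb still in line with the camera column at about (580,575). It did not turn back when released, the gripper is clear, and the neighbouring elbow and spanner are where they were.

```bash
python3 -c "
from h import *
print(manip.hand_in())"
```

```text
the job is handed in; nothing more can be done
None
```

The largest elbow is plugged into the coupling, screwed clockwise past the point where the seal began to resist, and released upright. I handed the job in after about 16 s of robot time.

- **Insertion:** the elbow went in with no noticeable force down to the seal. I touched the seal at about 5 N and then eased off to a light contact.
- **Turn:** the elbow turned about 108° in all. Resistance began about 75–82° from the slots, so it went roughly 26–33° past that point. The turning torque at the end was 0.22–0.24 N·m, against the 0.2 N·m expected at 30°.
- **Forces:** the wrist force stayed within about 5 N in every reading I took. I estimate the final seal load at about 11 N, well under the 22 N limit.
- **Last picture:** the elbow is upright and did not turn back when released. The gripper is clear, and the spanner and the nearby small elbow had not moved. The jar and the tape were outside the last view, but nothing passed near them after the grasp.

**Onset uncertain:** the exact angle where resistance began is good to only a few degrees. My torque readings were noisy, and those taken with the tool at rest were near zero because the thread's friction takes up the load. I therefore judged it from the downward pull and the torque while turning.

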